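Prime the filling capsule and present the dropper bottle

ROBOT

A 7-joint arm with a two-finger parallel gripper is mounted at the origin on the work surface. World frame = base frame: x ahead of the robot, y to its left, z up, the work surface at z = 0. Lengths are in m, angles in rad, forces in N, time in s.
With the tool pointing down it reaches from about 0.35 to 0.9 m from the base axis. Payload 8.1 kg.
Tool frame: the origin (TCP) lies on the centre line of the jaws, within the pads' length; the fingertips stand 22 mm ahead of it and the grasp point (between the pads) lies 3 mm ahead of it; z points along the fingers, y is the direction in which the jaws open and shut (so a half turn about z gives the same grasp; the last joint's range is limited). The gripper opens to 85 mm and grips with 20 to 120 N. Pads are 22 mm wide; open, the fingers measure 114 mm over their backs; the gripper's body (76 mm by 85 mm) begins 54 mm behind the grasp point. The pads swing forward as they close: fully open they stand 13 mm farther back than shut.
Start: joints at [1.057, 0.434, 0.025, 1.573, -0.012, 1.134, -0.075], TCP at [0.25, -0.573, 0.253] pointing down, gripper open.
Joint ranges: [-2.62, 2.62], [-0.44, 2.09], [-1.27, 1.32], [0.08, 2.57], [-1.32, 4.46], [0.12, 2], [-2.74, 2.74]. Speed limits (rad/s): [2.22, 2.22, 3.01, 3.01, 3.14, 3.14, 3.14].

INTERFACE

Orientations are given as a rotation vector (axis times angle).
In Python, from cell import sense, camera, camera_info, close_job gives the robot as it stands.
- The arm moves only by the tool move_arm, never from a script. Its argument "increments" is a list of rows, each a list of 7 numbers: the shift along the tool's x, y, z as a fraction of full scale, then the turn, a rotation vector about the tool's x, y, z as a fraction of full scale, then the finger opening in mm, from 0 to 85.4. In form: [[tx, ty, tz, rx, ry, rz, jaw], ...]. A call has 1 to 12 rows; each row is the pose to reach, as a shift and turn from the pose commanded when the call began, along the tool's axes at that moment; what a row does not reach only later rows make up. Full scale, the value 1, is 0.1 m for a shift and 90 degrees for a turn. A row lasts 1/10 s, in which the tool goes at most 50 mm and 8.59 degrees, less where a joint would pass 70% of its speed; a pose out of reach is approached as far as the arm can. A call with a number of a shift or a turn outside -1 to 1 is refused whole. A call with a gripper value outside its range is refused whole. The fingers move at their own pace and stop on an object; the grip force is fixed at half the most. Time passes only in rows, so rows that repeat a pose let the fingers close. It gives the time, the measured TCP pose, the force and the opening at its end, in the units of the state.
- sense(): the state, without advancing time (a new reading comes with each control period).
- camera(name): name is "scene" or "top" or "wrist"; returns (picture, depth): 480x640x3 uint8, red, green, blue; 480x640 float32, m along the optical axis (not along the pixel's ray), 0 where there is no reading.
- camera_info(name): a dict with "camera_matrix" (3x3 intrinsics, pixels), "position" and "orientation" of the camera in the world. Camera axes: x right, y down, z forward; pixel columns grow to the right and rows downward; lengths in m; the calibration is good to about 2 mm. A picture is of the moment at which its call begins: read the wrist's pose just before it. camera_info takes no time and is no camera call; for the wrist camera it gives the pose at the moment of the call.
- close_job(): hands the job in, once; it reports no verdict.
The state is a dict: "time_s": time; "qpos": joint angles; "dq": joint speeds; "effort": joint torques, N m; "eef_pos": TCP position; "orientation": TCP orientation; "wrist_force": force on the tool from outside, world axes, zero at the start; "moment": the same for the moment, N m; "gripper_width": finger opening in m.
Only numpy, scipy, OpenCV 4.12 (cv2) and the standard library are available. Lean on these libraries where they do the work, as an engineer would, in place of code of your own. Each camera call takes 0.05 s, during which the arm holds its last target. There are 200 camera calls.

TASK

Get the filling material ready for the dentist: press the lever of the capsule activator all the way down to its stop and let it spring fully back up. Then turn the carousel of material jars until its one tall dropper bottle stands squarely at the pointer on the front of the carousel's foot, and finish there with the gripper still firmly holding the carousel still; do not let go. Leave the other things on the table where they are.

Things in the scene. Friction and masses are not known exactly. Their poses are not given: they have to be found in the camera images.
- lever_pad (a point): point on the upper face, at the middle, of the black hand paddle (70 mm long, 34 mm wide, 16 mm thick) at the free end of the activator's steel lever; about 173 mm above the table at rest and 92 mm at the pressed stop, 160 mm from the pivot. Push it down from above
- lever_pivot (a point): centre of the lever's level pivot pin, 100 mm above the table, fixed on the activator. The lever runs from here to the paddle and swings in the upright plane through both
- lever (a joint): angle of the lever (rad): 0 = at rest, raised 0.45 rad above level; 0.55 = pressed stop, 0.10 rad below level. A spring always pushes it back to 0; pushing at the paddle takes about 6 N at first, 14 N at the stop
- activator: capsule activator, a small white hand press (fixed to the table) with two cheeks 123 mm high around the lever's pivot and a base 160 x 80 mm; origin on the table, 85 mm in front of the pivot; its x axis points from paddle to pivot. A small white capsule stands under the lever
- stand: fixed dark steel foot of the carousel, disc 160 mm in diameter and 18 mm high with a bright steel pointer tongue 22 mm wide; origin on the table, on the carousel's upright axis; its -x axis points to the pointer (the front)
- pointer_tip (a point): tip of the small steel cone at the end of the foot's pointer tongue, outside the carousel's edge: 142 mm from the axis, 27 mm above the table
- carousel: grey turntable, disc 236 mm wide, top face 30 mm above the table; carries, 70 mm from the axis at every 60 degrees, five squat white jars (42 mm wide, tops at 65 mm) and one tall slim white dropper bottle, all fixed in it. Turns endlessly either way on the stand's axis (friction 0.03 N m) and stays where left. Origin on the axis at table height; its -x axis points to the tall bottle
- bottle_tip (a point): tip of the tall dropper bottle (30 mm wide, its tip 108 mm above the table) on the carousel, 70 mm from the axis
- post1_top (a point): top centre of one of the carousel's three identical upright round steel grip posts (10 mm diameter, standing 50 mm above the disc, 105 mm from the axis; top 80 mm above the table). This one stands 30 degrees counter-clockwise (seen from above) from the tall bottle
- post2_top (a point): top centre of one of the carousel's three identical upright round steel grip posts (10 mm diameter, standing 50 mm above the disc, 105 mm from the axis; top 80 mm above the table). This one stands 150 degrees counter-clockwise from the tall bottle
- post3_top (a point): top centre of one of the carousel's three identical upright round steel grip posts (10 mm diameter, standing 50 mm above the disc, 105 mm from the axis; top 80 mm above the table). This one stands 270 degrees counter-clockwise from the tall bottle
- dropper: bystander: loose small white bottle, 28 mm wide, 55 mm high; origin under its centre
- dappen: bystander: small open glass dish, 52 mm wide, 35 mm high; origin under its centre
- canister: bystander: open steel canister, 84 mm wide, 85 mm high; origin under its centre
- canister_lid: bystander: round steel lid lying flat, 88 mm wide, 24 mm high; origin under its centre
- carton: bystander: white carton 50 x 60 x 100 mm high; origin under its centre
- tray: bystander: steel instrument tray 100 x 180 mm, 22 mm high; origin under its centre
- waste_cup: bystander: clear plastic cup, 80 mm wide, 80 mm high; origin under its centre

How it is judged:
On the way, in this order (a step that is already met when the one before it is completed fails the run):
1. the activator's lever is pressed down to its stop (value of joint lever above 0.5 rad), for 0.1 s.
2. the lever has sprung fully back up (value of joint lever below 0.06 rad), for 0.2 s.
3. the tall bottle stands at the pointer and the gripper holds the carousel still (y of bottle_tip in the frame of stand between -0.008 and 0.008 m and x of bottle_tip in the frame of stand below -0.05 m and contact force between the fingers and carousel above 2 N and angular speed of carousel below 0.1 rad/s), for 0.3 s.
At the end, for the whole second after the job is handed in: The tall bottle is at the pointer (within 8 mm sideways of the line from the axis to the pointer, on its side), the fingers hold the carousel with over 2 N and it does not turn (under 0.1 rad/s), and the lever is back up (within 0.06 rad of rest) (all of step 3 and value of joint lever below 0.06 rad); the arm keeps its last pose, push and grip.
It fails at once if a bystander is knocked over or shifted by more than 30 mm (distance of any of dropper, dappen, canister, canister_lid, carton, tray, waste_cup from where it was at the start of the episode above 0.03 m or angle between any of dropper, dappen, canister, canister_lid, carton, tray, waste_cup's own z axis and vertical above 0.5 rad).
It also fails if it takes over 61 s, if anything falls off the work surface, if the arm or the gripper's body presses on something with over 40 N, if the wrist force passes 120 N, or if a joint passes its speed limit or range.

## Working session

There is one attempt and no reset: what is moved stays moved. The work goes in short steps, Python scripts to look and compute and a tool call to move; the robot and the scene stay as the last step left them, time stands still between calls to the robot, and variables do not carry over. Pictures are saved under pics/ and viewed, about 8 in all and at most 12, crops included, and the job is handed in when it is done.

Besides the shell and the picture viewer there is one more tool, called by a JSON object that holds its "method" and its "body". move_arm: Moves the arm, as the interface text tells. Shift numbers are shares of 0.1 m and turn numbers shares of 90 degrees, none past 1 either way. Its arguments: {"type":"object","properties":{"increments":{"type":"array"}},"required":["increments"]}

```bash
mkdir -p pics; cat > h.py <<'E'
import numpy as np, cv2
from cell import sense, camera, camera_info, close_job
from scipy.spatial.transform import Rotation as R
def cam(n):
    i=camera_info(n); K=np.array(i["camera_matrix"]); o=np.array(i["orientation"])
    M=o if o.shape==(3,3) else (R.from_rotvec(o).as_matrix() if o.size==3 else R.from_quat(o).as_matrix())
    return K,np.array(i["position"]),M
def ray(c,u,v,z):
    K,p,M=c; d=M@np.linalg.inv(K)@np.array([u,v,1.]); return p+d*(z-p[2])/d[2]
def cloud(c,dep):
    K,p,M=c; v,u=np.mgrid[:dep.shape[0],:dep.shape[1]]
    q=np.stack([u,v,np.ones_like(u)],-1)@np.linalg.inv(K).T*dep[...,None]
    return q@M.T+p
def local(p,s=None):
    s=s or sense(); return R.from_rotvec(s["orientation"]).as_matrix().T@(np.array(p)-s["eef_pos"])
E
python3 - <<'E'
from h import *
for n in("top","scene"):
    a,d=camera(n); cv2.imwrite(f"pics/{n}0.png",a[...,::-1]); np.save(n+"0.npy",d); print(n,camera_info(n))
print(sense())
E
```

```text
top {'camera_matrix': array([[437.87885404,   0.        , 313.90308221],
       [  0.        , 437.87885404, 241.41741375],
       [  0.        ,   0.        ,   1.        ]]), 'position': array([0.38710391, 0.06450415, 1.22081332]), 'orientation': array([-2.09007275,  2.14786396, -0.19333068])}
scene {'camera_matrix': array([[543.65058197,   0.        , 310.45834237],
       [  0.        , 543.65058197, 240.89627646],
       [  0.        ,   0.        ,   1.        ]]), 'position': array([ 1.05302185, -0.79097929,  0.82437851]), 'orientation': array([-2.14215879, -0.58056874,  0.26124249])}
{'time_s': 0.1, 'qpos': array([ 1.05739217,  0.43516178,  0.02496612,  1.57397275, -0.01162301,
        1.13402618, -0.07513806]), 'dq': array([ 1.00107102e-03, -1.70184739e-03, -2.16010342e-05, -1.92493460e-03,
       -6.68646084e-04,  2.22163396e-03,  1.82848243e-03]), 'effort': array([ 3.12346187e-03, -6.71762466e+01,  1.02816179e+00, -3.16902673e+01,
        1.57917413e-02,  7.19112984e-03,  6.09597919e-05]), 'eef_pos': array([ 0.24939148, -0.57263433,  0.25261197]), 'orientation': array([-3.07424968e+00, -6.40313576e-01,  6.16869138e-04]), 'wrist_force': array([ 0.23580172,  0.136148  , -0.3881978 ]), 'moment': array([-0.05571636,  0.01478662, -0.00777279]), 'gripper_width': 0.08505021757353516}
```

View pics/top0.png

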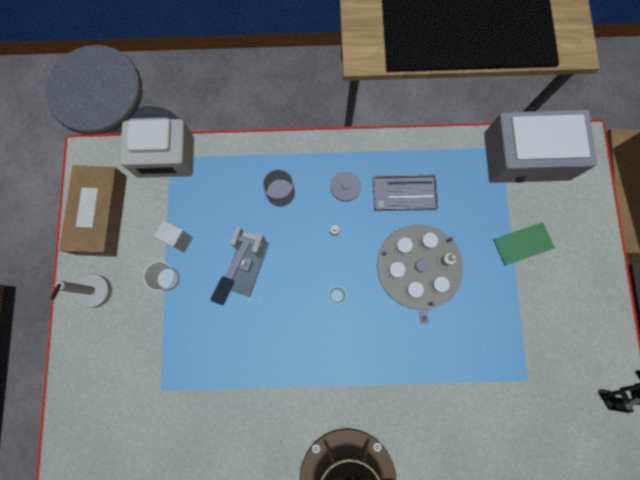

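View pics/scene0.png

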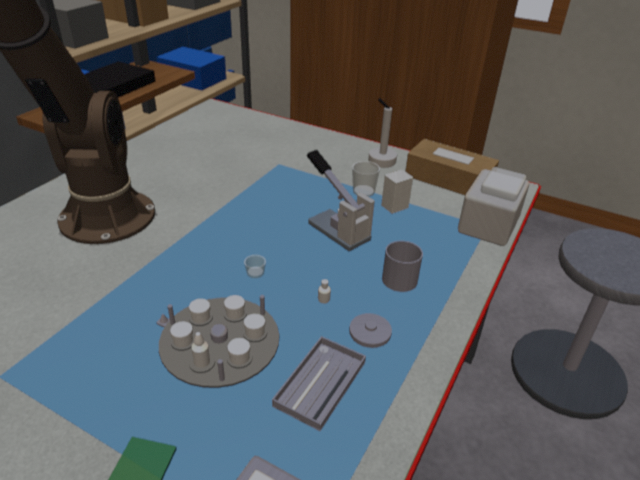

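Top view: the lever paddle is at about (222,290) with its pivot at (248,240). The carousel centre is about (420,267), the pointer (424,318), the tall bottle (449,259), and the posts about (450,239), (383,258) and (431,303).

```bash
python3 - <<'E'
from h import *
c=cam("top"); im=cv2.imread("pics/top0.png"); d=np.load("top0.npy"); P=cloud(c,d)
for n,u,v,z in [("paddle",222,290,.173),("pivot",248,240,.123),("ptr",424,318,.02),("btip",449,258,.108),("pA",450,239,.08),("pB",383,258,.08),("pC",431,303,.08),("hub",421,266,.05)]:
    print(n,ray(c,u,v,z).round(3),P[v,u].round(3))
# disc: not blue in region
hsv=cv2.cvtColor(im,cv2.COLOR_BGR2HSV); m=((hsv[...,1]<90)*255).astype(np.uint8); r=np.zeros_like(m); r[215:316,370:475]=m[215:316,370:475]
r=cv2.morphologyEx(r,cv2.MORPH_OPEN,np.ones((9,9)))
k=max(cv2.findContours(r,0,2)[0],key=cv2.contourArea); e=cv2.fitEllipse(cv2.convexHull(k)); print(e, ray(c,*e[0],.03))
# paddle dark
g=(im.max(2)<60).astype(np.uint8)*0; g[270:310,205:240]=(im[270:310,205:240].max(2)<70)
v,u=np.nonzero(g); print("paddle mask",u.mean(),v.mean(),len(u),cv2.minAreaRect(np.stack([u,v],1).astype(np.float32)), ray(c,u.mean(),v.mean(),.173), np.median(P[v,u],0),P[v,u][:,2].min(),P[v,u][:,2].max())
A=cv2.resize(im[210:330,195:275],None,fx=5,fy=5,interpolation=2);B=cv2.resize(im[215:335,370:475],None,fx=5,fy=5,interpolation=2)
cv2.imwrite("pics/c1.png",cv2.resize(np.hstack([A[:600],B[:600]]),(800,519)))
# heights in the area
for n,x in(("dropper",(335,229)),("dappen",(337,295)),("cup",(161,277)),("carton",(172,235)),("canister",(279,188))): print(n,P[x[1],x[0]].round(3))
E
```

```text
paddle [0.476 0.292 0.173] [0.475 0.291 0.176]
pivot [0.606 0.238 0.123] [0.608 0.24  0.11 ]
ptr [ 0.398 -0.221  0.02 ] [ 0.398 -0.22   0.025]
btip [ 0.547 -0.275  0.108] [ 0.549 -0.279  0.096]
pA [ 0.602 -0.291  0.08 ] [ 0.604 -0.294  0.07 ]
pB [ 0.556 -0.111  0.08 ] [ 0.563 -0.118  0.031]
pC [ 0.435 -0.228  0.08 ] [ 0.436 -0.231  0.069]
hub [ 0.536 -0.216  0.05 ] [ 0.535 -0.215  0.054]
((420.0322570800781, 267.5579528808594), (85.26914978027344, 89.93716430664062), 152.97837829589844) [ 0.53402334 -0.21803599  0.03      ]
paddle mask 222.4261744966443 289.90604026845637 298 ((222.60000610351562, 289.8000183105469), (11.627553939819336, 25.93838882446289), 26.56505012512207) [0.47569827 0.29089318 0.173     ] [0.47526072 0.29020606 0.17662124] 0.15915768872134284 1.2208133165197415
dropper [0.642 0.011 0.058]
dappen [ 0.468  0.01  -0.001]
cup [0.531 0.5   0.004]
carton [0.629 0.441 0.099]
canister [0.78  0.167 0.006]
```

View pics/c1.png

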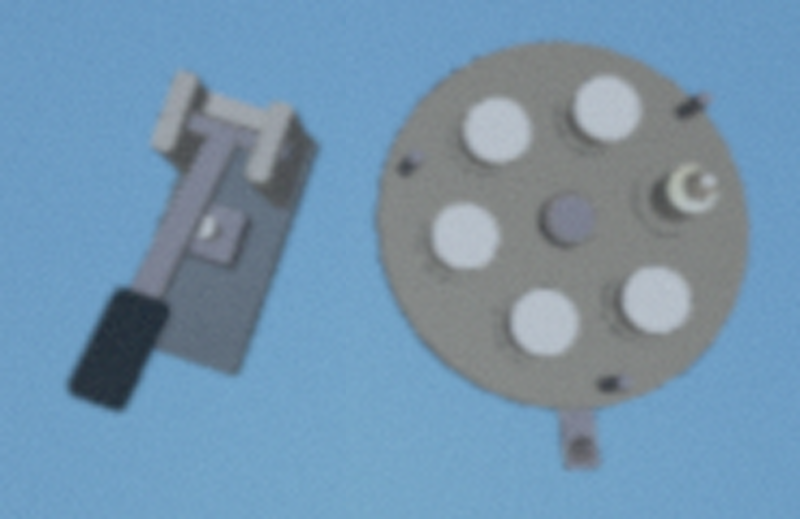

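{"method": "move_arm", "body": {"increments": [[0,0,0,0,0,-0.6,0],[0,0,0,0,0,-0.6,0],[0,0,0,0,0,-0.6,0],[0,0,0,0,0,-0.6,0],[0,0,0,0,0,-0.6,0],[0,0,0,0,0,-0.6,0],[0,0,0,0,0,-0.6,0],[0,0,0,0,0,-0.6,0]]}}

```text
time_s: 0.9
eef_pos: [0.2493, -0.5728, 0.2529]
orientation: [-2.449, -1.967, -0.0]
wrist_force: [-0.3, 1.1, -0.3]
gripper_width: 0.0002
```

{"method": "move_arm", "body": {"increments": [[0,0,0,0,0,-0.6,0],[0,0,0,0,0,-0.6,0],[0,0,0,0,0,-0.6,0],[0,0,0,0,0,-0.6,0],[0,0,0,0,0,-0.6,0],[0,0,0,0,0,-0.6,0],[0,0,0,0,0,-0.6,0],[0,0,0,0,0,-0.6,0]]}}

```text
time_s: 1.7
eef_pos: [0.2493, -0.5729, 0.253]
orientation: [-1.291, -2.864, -0.001]
wrist_force: [-0.3, -0.9, -0.1]
gripper_width: -0.0003
```

{"method": "move_arm", "body": {"increments": [[0.31,0.46,0,0,0,0,0],[0.62,0.92,0,0,0,0,0],[0.62,0.92,0,0,0,0,0]]}}

```text
time_s: 2.0
eef_pos: [0.2796, -0.4602, 0.2534]
orientation: [-1.285, -2.866, -0.003]
wrist_force: [0.9, -0.3, 0.7]
gripper_width: -0.0002
```

{"method": "move_arm", "body": {"increments": [[0.31,0.46,0,0,0,0,0],[0.62,0.92,0,0,0,0,0],[0.62,0.92,0,0,0,0,0]]}}

```text
time_s: 2.3
eef_pos: [0.3067, -0.3531, 0.2536]
orientation: [-1.285, -2.867, -0.002]
wrist_force: [-0.4, -0.7, 0.6]
gripper_width: 0.0002
```

{"method": "move_arm", "body": {"increments": [[0.31,0.46,0,0,0,0,0],[0.62,0.92,0,0,0,0,0],[0.62,0.92,0,0,0,0,0]]}}

```text
time_s: 2.6
eef_pos: [0.334, -0.2464, 0.2537]
orientation: [1.285, 2.867, 0.001]
wrist_force: [-0.3, -0.6, 0.2]
gripper_width: 0.0001
```

{"method": "move_arm", "body": {"increments": [[0.31,0.46,0,0,0,0,0],[0.62,0.92,0,0,0,0,0],[0.62,0.92,0,0,0,0,0]]}}

```text
time_s: 2.9
eef_pos: [0.3619, -0.1394, 0.2538]
orientation: [1.284, 2.866, 0.001]
wrist_force: [-0.9, -0.3, -0.1]
gripper_width: 0.0001
```

{"method": "move_arm", "body": {"increments": [[0.31,0.46,0,0,0,0,0],[0.62,0.92,0,0,0,0,0],[0.62,0.92,0,0,0,0,0]]}}

```text
time_s: 3.2
eef_pos: [0.3898, -0.032, 0.254]
orientation: [1.284, 2.865, 0.003]
wrist_force: [0.5, -0.2, -0.7]
gripper_width: 0.0002
```

{"method": "move_arm", "body": {"increments": [[0.31,0.46,0,0,0,0,0],[0.62,0.92,0,0,0,0,0],[0.62,0.92,0,0,0,0,0]]}}

```text
time_s: 3.5
eef_pos: [0.4177, 0.076, 0.254]
orientation: [1.285, 2.866, 0.006]
wrist_force: [0.4, -0.4, 0.1]
gripper_width: 0.0002
```

{"method": "move_arm", "body": {"increments": [[0.31,0.46,0,0,0,0,0],[0.62,0.92,0,0,0,0,0],[0.62,0.92,0,0,0,0,0],[0.62,0.92,0,0,0,0,0]]}}

```text
time_s: 3.9
eef_pos: [0.4445, 0.1804, 0.2531]
orientation: [-1.286, -2.865, -0.001]
wrist_force: [0.4, -0.2, 0.4]
gripper_width: -0.0002
```

```bash
python3 - <<'E'
from h import *
s=sense(); print(s["eef_pos"],s["qpos"].round(2),local([.468,.294,.253],s).round(4))
c=cam("wrist"); a,d=camera("wrist"); cv2.imwrite("pics/w1.png",a[...,::-1]); np.save("w1.npy",d); np.savez("w1c.npz",K=c[0],p=c[1],M=c[2])
E
```

```text
[0.44446942 0.18043245 0.25308275] [ 0.21  0.32 -0.88  1.86  0.28  1.08 -0.05] [0.0692 0.0931 0.0002]
```

View pics/w1.png

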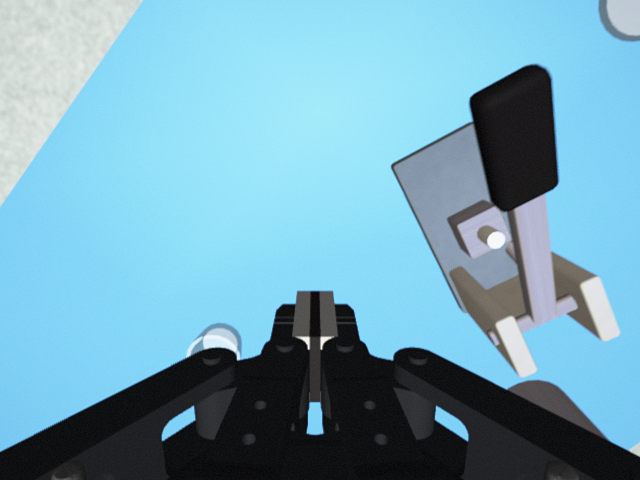

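The wrist view shows the paddle's upper face centred near (516,138), and the pivot pin near (540,315).

```bash
python3 - <<'E'
from h import *
f=np.load("w1c.npz"); c=(f["K"],f["p"],f["M"]); d=np.load("w1.npy"); P=cloud(c,d)
im=cv2.imread("pics/w1.png"); m=np.zeros((480,640),bool); m[60:212,465:562]=im[60:212,465:562].max(2)<45
v,u=np.nonzero(m); Q=P[m]; Q=Q[(Q[:,2]>.14)&(Q[:,2]<.22)]
print(u.mean(),v.mean(),ray(c,u.mean(),v.mean(),.173),Q.mean(0),Q.min(0),Q.max(0))
print(ray(c,516,138,.173))
s=sense(); print(s["eef_pos"],local([.468,.294,.253],s))
E
```

```text
516.5315557466939 136.53338350714978 [0.47422131 0.29142488 0.173     ] [0.4730323  0.2891995  0.17834534] [0.44323953 0.26541066 0.14788581] [0.51257627 0.31309235 0.19150916]
[0.47455061 0.29081109 0.173     ]
[0.44422299 0.178495   0.25286481] [ 0.07069703  0.09438571 -0.00019158]
```

{"method": "move_arm", "body": {"increments": [[0.35,0.47,0,0,0,0,0],[0.7,0.94,0,0,0,0,0],[0.7,0.94,0,0,0,0,0],[0.7,0.94,0.2,0,0,0,0],[0.7,0.94,0.4,0,0,0,0],[0.7,0.94,0.4,0,0,0,0]]}}

```text
time_s: 4.55
eef_pos: [0.4678, 0.2898, 0.2108]
orientation: [-1.293, -2.862, 0.008]
wrist_force: [0.6, -0.8, 0.4]
gripper_width: 0.0002
```

{"method": "move_arm", "body": {"increments": [[0,0,0.1,0,0,0,0],[0,0,0.2,0,0,0,0],[0,0,0.3,0,0,0,0],[0,0,0.4,0,0,0,0],[0,0,0.5,0,0,0,0],[0,0,0.6,0,0,0,0],[0,0,0.7,0,0,0,0],[0,0,0.7,0,0,0,0]]}}

```text
time_s: 5.35
eef_pos: [0.4678, 0.2941, 0.1441]
orientation: [-1.29, -2.864, -0.003]
wrist_force: [-4.7, 1.3, 10.5]
gripper_width: -0.0
```

{"method": "move_arm", "body": {"increments": [[0,0,0.1,0,0,0,0],[0,0,0.2,0,0,0,0],[0,0,0.28,0,0,0,0],[0,0,0.3,0,0,0,0],[0,0,0.3,0,0,0,0]]}}

```text
time_s: 5.85
eef_pos: [0.468, 0.2947, 0.1152]
orientation: [1.29, 2.864, 0.004]
wrist_force: [-6.2, 1.1, 13.1]
gripper_width: -0.0
```

{"method": "move_arm", "body": {"increments": [[0,0,0.03,0,0,0,0],[0,0,0.06,0,0,0,0],[0,0,0.06,0,0,0,0],[0,0,0.06,0,0,0,0]]}}

```text
time_s: 6.25
eef_pos: [0.4681, 0.295, 0.1134]
orientation: [1.288, 2.861, 0.005]
wrist_force: [-17.7, -11.2, 60.6]
gripper_width: -0.0001
```

{"method": "move_arm", "body": {"increments": [[0,0,-0.25,0,0,0,0],[0,0,-0.5,0,0,0,0],[0,0,-0.75,0,0,0,0],[0,0,-1,0,0,0,0],[0,0,-1,0,0,0,0]]}}

```text
time_s: 6.75
eef_pos: [0.4702, 0.2941, 0.2116]
orientation: [1.291, 2.859, 0.009]
wrist_force: [0.5, -0.9, -0.9]
gripper_width: 0.0001
```

{"method": "move_arm", "body": {"increments": [[0,0,-0.4,0,0,0,0],[0,0,-0.4,0,0,0,0],[0,0,-0.4,0,0,0,0],[0,0,-0.4,0,0,0,0]]}}

```text
time_s: 7.15
eef_pos: [0.4678, 0.2927, 0.2464]
orientation: [-1.291, -2.864, 0.002]
wrist_force: [0.2, -0.0, -0.6]
gripper_width: -0.0
```

```bash
python3 - <<'E'
from h import *
s=sense(); print(s["eef_pos"],s["wrist_force"],s["qpos"].round(2))
# paddle height from scene depth: darkest points in the region
a,d=camera("scene"); P=cloud(cam("scene"),d); m=(a.max(2)<60)&(abs(P[...,0]-.475)<.06)&(abs(P[...,1]-.29)<.06)&(P[...,2]<.2)&(P[...,2]>.05)
print(m.sum(),np.percentile(P[m],[5,50,95],axis=0))
print(local([.604,-.296,.253],s))
E
```

```text
[0.46778253 0.29265416 0.2464457 ] [ 0.24940782 -0.0037649  -0.58092349] [-0.05  0.46 -0.85  1.71  0.37  1.15 -0.28]
268 [[0.45727205 0.26770839 0.16147147]
 [0.48182869 0.28218892 0.17496353]
 [0.50682527 0.30000695 0.18811841]]
[-0.53120074 -0.28792694 -0.0059779 ]
```

{"method": "move_arm", "body": {"increments": [[-0.44,-0.24,0,0,0,0,45],[-0.885,-0.48,0,0,0,0,45],[-0.885,-0.48,0,0,0,0,45]]}}

```text
time_s: 7.5
eef_pos: [0.4927, 0.1872, 0.2453]
orientation: [1.304, 2.858, -0.009]
wrist_force: [-0.5, -0.4, 0.5]
gripper_width: 0.0431
```

{"method": "move_arm", "body": {"increments": [[-0.44,-0.24,0,0,0,0,45],[-0.885,-0.48,0,0,0,0,45],[-0.885,-0.48,0,0,0,0,45]]}}

```text
time_s: 7.8
eef_pos: [0.5148, 0.089, 0.2454]
orientation: [-1.305, -2.857, 0.008]
wrist_force: [-0.8, -0.5, -0.1]
gripper_width: 0.0452
```

{"method": "move_arm", "body": {"increments": [[-0.44,-0.24,0,0,0,0,45],[-0.885,-0.48,0,0,0,0,45],[-0.885,-0.48,0,0,0,0,45]]}}

```text
time_s: 8.1
eef_pos: [0.537, -0.0089, 0.2455]
orientation: [-1.305, -2.857, 0.007]
wrist_force: [-0.0, -0.3, -0.8]
gripper_width: 0.045
```

{"method": "move_arm", "body": {"increments": [[-0.44,-0.24,0,0,0,0,45],[-0.885,-0.48,0,0,0,0,45],[-0.885,-0.48,0,0,0,0,45]]}}

```text
time_s: 8.4
eef_pos: [0.5591, -0.1071, 0.2453]
orientation: [-1.305, -2.857, 0.006]
wrist_force: [-0.3, 0.1, -1.5]
gripper_width: 0.0447
```

{"method": "move_arm", "body": {"increments": [[-0.44,-0.24,0,0,0,0,45],[-0.885,-0.48,0,0,0,0,45],[-0.885,-0.48,0,0,0,0,45],[-0.885,-0.48,0,0,0,0,45]]}}

```text
time_s: 8.8
eef_pos: [0.5812, -0.198, 0.2458]
orientation: [-1.294, -2.861, 0.0]
wrist_force: [0.2, 1.4, 0.2]
gripper_width: 0.0448
```

```bash
python3 - <<'E'
from h import *
s=sense(); print(s["eef_pos"],s["qpos"].round(2),local([.604,-.296,.08],s).round(4))
c=cam("wrist"); a,d=camera("wrist"); cv2.imwrite("pics/w2.png",a[...,::-1]); np.save("w2.npy",d); np.savez("w2c.npz",K=c[0],p=c[1],M=c[2])
E
```

```text
[ 0.58116987 -0.19798057  0.24584195] [ 0.74  0.53 -0.75  1.56  0.38  1.2   0.63] [-0.089  -0.0474  0.1657]
```

View pics/w2.png

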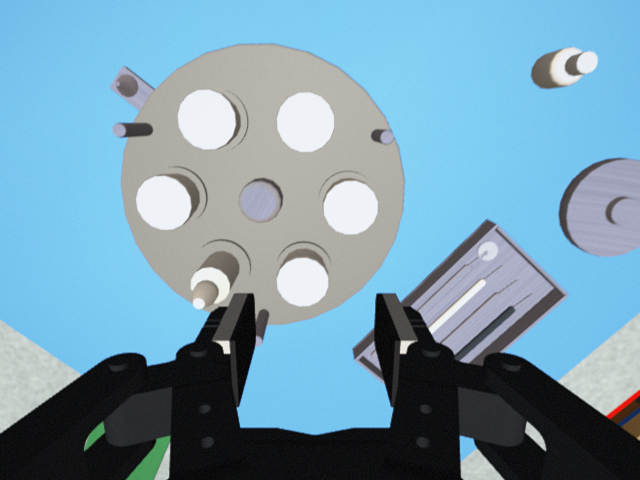

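The wrist view shows the hub at (260,200), the pointer cone near (127,84), the bottle tip near (201,302), and post tops near (118,130), (389,137) and (260,340, partly hidden).

```bash
python3 - <<'E'
from h import *
f=np.load("w2c.npz"); c=(f["K"],f["p"],f["M"]); d=np.load("w2.npy"); P=cloud(c,d)
m=(abs(P[...,2]-.03)<.006)&(d>0); m[330:]=0; hsv=cv2.cvtColor(cv2.imread("pics/w2.png"),cv2.COLOR_BGR2HSV); m&=hsv[...,1]<70
m=cv2.morphologyEx(m.astype(np.uint8),cv2.MORPH_OPEN,np.ones((7,7)))
k=max(cv2.findContours(m,0,1)[0],key=cv2.contourArea)[:,0,:]
pts=np.array([ray(c,u,v,.03)[:2] for u,v in k]); r=np.linalg.norm(pts-[.534,-.2175],axis=1); 
from scipy.optimize import least_squares
s=least_squares(lambda q:np.linalg.norm(pts[(r>.11)]-q[:2],axis=1)-q[2],[.534,-.2175,.118],loss="soft_l1",f_scale=.001).x
print("axis,r",s,(r>.11).sum()); A=s[:2]
for n,u,v,z in[("hub",260,198,.05),("ptr",127,84,.025),("btip",200,302,.108),("p3",118,130,.08),("p2",389,137,.08),("p1",260,340,.08)]:
    p=ray(c,u,v,z); q=p[:2]-A; print(n,p.round(4),"r",np.hypot(*q).round(4),"ang",np.degrees(np.arctan2(q[1],q[0])).round(1),P[v,u].round(3))
E
```

```text
axis,r [ 0.5414831  -0.21873462  0.11593375] 636
hub [ 0.5403 -0.2163  0.05  ] r 0.0028 ang 116.1 [ 0.54  -0.215  0.057]
ptr [ 0.4055 -0.2207  0.025 ] r 0.136 ang -179.2 [ 0.403 -0.222  0.019]
btip [ 0.5541 -0.2864  0.108 ] r 0.0688 ang -79.5 [ 0.554 -0.287  0.106]
p3 [ 0.4384 -0.237   0.08  ] r 0.1047 ang -170.0 [ 0.438 -0.237  0.08 ]
p2 [ 0.5791 -0.1194  0.08  ] r 0.1062 ang 69.3 [ 0.579 -0.119  0.08 ]
p1 [ 0.6107 -0.2965  0.08  ] r 0.1041 ang -48.3 [ 0.611 -0.297  0.08 ]
```

{"method": "move_arm", "body": {"increments": [[-0.44,-0.22,0,0,0,0,45],[-0.89,-0.45,0,0,0,0,45],[-0.89,-0.45,0.4,0,0,0,45],[-0.89,-0.45,0.8,0,0,0,45],[-0.89,-0.45,0.9,0,0,0,45],[-0.89,-0.45,0.9,0,0,0,45],[-0.89,-0.45,0.9,0,0,0,45]]}}

```text
time_s: 9.55
eef_pos: [0.6081, -0.2921, 0.1593]
orientation: [1.286, 2.864, 0.001]
wrist_force: [-0.6, -0.1, 0.3]
gripper_width: 0.0449
```

```bash
python3 - <<'E'
from h import *
s=sense(); c=cam("wrist"); a,d=camera("wrist"); cv2.imwrite("pics/w3.png",a[...,::-1]); P=cloud(c,d)
print(s["eef_pos"],R.from_rotvec(s["orientation"]).as_matrix().round(3).tolist(),np.abs(s["dq"]).max(),local([.607,-.296,.08],s))
q=(P-s["eef_pos"])@R.from_rotvec(s["orientation"]).as_matrix()
m=(abs(P[...,2]-.078)<.006)&(abs(q[...,1])<.02)&(abs(q[...,0])<.03)&(d>0)
print(m.sum(), np.median(P[m],0) if m.any() else 0, np.median(q[m],0) if m.any() else 0)
E
```

```text
[ 0.60809803 -0.29205205  0.15925708] [[-0.664, 0.748, 0.002], [0.748, 0.664, -0.0], [-0.002, 0.001, -1.0]] 0.018078808625719815 [-0.00209921 -0.00355487  0.07925549]
319 [ 0.60769663 -0.29882472  0.07945464] [-0.00460449 -0.00508906  0.07980724]
```

View pics/w3.png

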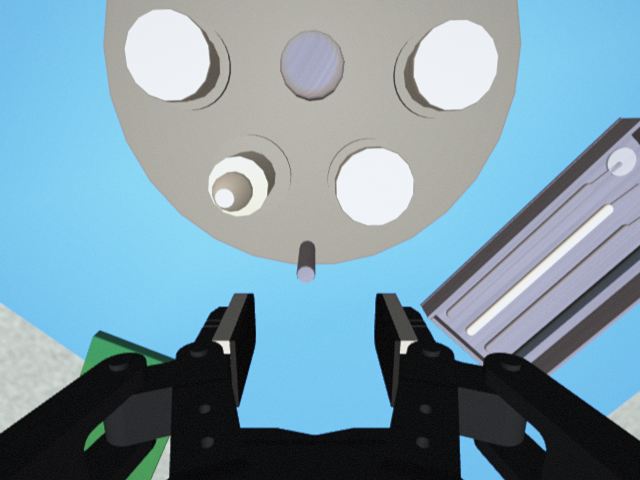

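The post top is at (307,273), just left of the jaw centreline (315). I'll correct by about 5 mm and go down.

{"method": "move_arm", "body": {"increments": [[-0.05,-0.05,0,0,0,0,45],[-0.05,-0.05,0.25,0,0,0,45],[-0.05,-0.05,0.5,0,0,0,45],[-0.05,-0.05,0.75,0,0,0,45],[-0.05,-0.05,0.91,0,0,0,45],[-0.05,-0.05,0.91,0,0,0,45],[-0.05,-0.05,0.91,0,0,0,0],[-0.05,-0.05,0.91,0,0,0,0],[-0.05,-0.05,0.91,0,0,0,0],[-0.05,-0.05,0.91,0,0,0,0],[-0.05,-0.05,0.91,0,0,0,0]]}}

```text
time_s: 10.7
eef_pos: [0.6076, -0.3005, 0.0681]
orientation: [1.288, 2.862, 0.0]
wrist_force: [0.2, 0.5, 7.6]
gripper_width: 0.0085
```

```bash
python3 - <<'E'
from h import *
s=sense(); a,d=camera("top"); cv2.imwrite("pics/t2.png",a[...,::-1]); Rm=R.from_rotvec(s["orientation"]).as_matrix()
print(s["eef_pos"],Rm.round(3).tolist(),s["gripper_width"],s["wrist_force"],s["qpos"].round(2))
# plan: rotate about axis A by -t; give local shifts per step from start pose
for A in([.538,-.2175],):
  A=np.array(A); p=s["eef_pos"][:2]
  print("r,ang",np.hypot(*(p-A)),np.degrees(np.arctan2(*(p-A)[::-1])))
  for t in range(8,105,8):
    r=np.radians(-t); q=A+np.array([[np.cos(r),-np.sin(r)],[np.sin(r),np.cos(r)]])@(p-A)
    print(t,(Rm.T@np.array([*(q-p),0])).round(4), round(t/90,3))
E
```

```text
[ 0.60756677 -0.30052615  0.06811214] [[-0.663, 0.749, 0.003], [0.749, 0.663, -0.001], [-0.003, 0.001, -1.0]] 0.00847548074427423 [0.22337385 0.52634008 7.56687234] [ 0.77  0.79 -0.64  1.57  0.55  0.96  0.68]
r,ang 0.10831840486788354 -50.04069987470376
8 [ 0.0015 -0.015  -0.    ] 0.089
16 [ 0.005  -0.0297 -0.    ] 0.178
24 [ 0.0106 -0.0438 -0.0001] 0.267
32 [ 0.018  -0.0569 -0.0001] 0.356
40 [ 0.0272 -0.0689 -0.0002] 0.444
48 [ 0.038  -0.0795 -0.0002] 0.533
56 [ 0.0502 -0.0885 -0.0002] 0.622
64 [ 0.0635 -0.0957 -0.0003] 0.711
72 [ 0.0776 -0.1009 -0.0003] 0.8
80 [ 0.0924 -0.1042 -0.0004] 0.889
88 [ 0.1075 -0.1053 -0.0004] 0.978
96 [ 0.1225 -0.1044 -0.0004] 1.067
104 [ 0.1374 -0.1014 -0.0005] 1.156
```

{"method": "move_arm", "body": {"increments": [[0.005,-0.075,0,0,0,0.044,0],[0.015,-0.15,0,0,0,0.089,0],[0.03,-0.224,0,0,0,0.133,0],[0.05,-0.297,0,0,0,0.178,0],[0.076,-0.368,0,0,0,0.222,0],[0.106,-0.438,0,0,0,0.267,0],[0.141,-0.504,0,0,0,0.311,0],[0.18,-0.569,0,0,0,0.356,0],[0.224,-0.63,0,0,0,0.4,0],[0.272,-0.689,0,0,0,0.444,0],[0.272,-0.689,0,0,0,0.444,0],[0.272,-0.689,0,0,0,0.444,0]]}}

```text
time_s: 11.95
eef_pos: [0.5383, -0.3239, 0.0681]
orientation: [2.188, 2.252, 0.004]
wrist_force: [0.2, 5.6, 7.3]
gripper_width: 0.0083
```

```bash
cat > plan.py <<'E'
from h import *
s=sense(); a,d=camera("top"); cv2.imwrite("pics/t3.png",a[...,::-1]); Rm=R.from_rotvec(s["orientation"]).as_matrix()
print(s["eef_pos"],Rm.round(3).tolist(),s["gripper_width"],s["wrist_force"],s["moment"],s["qpos"].round(2))
c=cam("wrist"); a,d=camera("wrist"); cv2.imwrite("pics/w4.png",a[...,::-1]); np.save("w4.npy",d); np.savez("w4c.npz",K=c[0],p=c[1],M=c[2])
A=np.array([.538,-.2175]); p=s["eef_pos"][:2]
print("r,ang",np.hypot(*(p-A)),np.degrees(np.arctan2(*(p-A)[::-1])))
for t in range(4,70,4):
    r=np.radians(-t); q=A+np.array([[np.cos(r),-np.sin(r)],[np.sin(r),np.cos(r)]])@(p-A)
    print(t,(Rm.T@np.array([*(q-p),0])).round(4), round(t/90,3))
E
python3 plan.py
```

```text
[ 0.53833798 -0.32393553  0.06805013] [[-0.029, 1.0, 0.003], [1.0, 0.029, 0.001], [0.001, 0.003, -1.0]] 0.008265130489765272 [0.23863515 5.6437089  7.26480644] [ 0.96738392  0.05978659 -0.04016582] [ 0.78  0.69 -0.48  1.72  0.41  0.84  0.14]
r,ang 0.10643606839797798 -89.81805997762535
4 [ 0.0005 -0.0074 -0.    ] 0.044
8 [ 0.0014 -0.0148 -0.    ] 0.089
12 [ 0.0029 -0.0221 -0.0001] 0.133
16 [ 0.0049 -0.0292 -0.0001] 0.178
20 [ 0.0074 -0.0362 -0.0001] 0.222
24 [ 0.0103 -0.043  -0.0001] 0.267
28 [ 0.0137 -0.0496 -0.0001] 0.311
32 [ 0.0176 -0.056  -0.0001] 0.356
36 [ 0.0219 -0.062  -0.0002] 0.4
40 [ 0.0267 -0.0678 -0.0002] 0.444
44 [ 0.0318 -0.0731 -0.0002] 0.489
48 [ 0.0372 -0.0782 -0.0002] 0.533
52 [ 0.0431 -0.0828 -0.0002] 0.578
56 [ 0.0492 -0.087  -0.0002] 0.622
60 [ 0.0556 -0.0908 -0.0002] 0.667
64 [ 0.0622 -0.0941 -0.0002] 0.711
68 [ 0.0691 -0.0969 -0.0002] 0.756
```

{"method": "move_arm", "body": {"increments": [[0.014,-0.148,0,0,0,0.089,0],[0.029,-0.221,0,0,0,0.133,0],[0.049,-0.292,0,0,0,0.178,0],[0.074,-0.362,0,0,0,0.222,0],[0.103,-0.43,0,0,0,0.267,0],[0.137,-0.496,0,0,0,0.311,0],[0.176,-0.56,0,0,0,0.356,0],[0.219,-0.62,0,0,0,0.4,0],[0.318,-0.731,0,0,0,0.489,0],[0.431,-0.828,0,0,0,0.578,0],[0.492,-0.87,0,0,0,0.622,0],[0.492,-0.87,0,0,0,0.622,0]]}}

```text
time_s: 13.25
eef_pos: [0.4531, -0.2756, 0.0681]
orientation: [2.989, 0.963, 0.012]
wrist_force: [12.2, 6.6, -1.8]
gripper_width: 0.0084
```

{"method": "move_arm", "body": {"increments": [[0,0,0,0,0,0,0],[0,0,0,0,0,0,0]]}}

```text
time_s: 13.45
eef_pos: [0.4537, -0.2765, 0.0681]
orientation: [2.987, 0.966, 0.013]
wrist_force: [11.9, 8.0, 0.8]
gripper_width: 0.0081
```

```bash
python3 plan.py | head -6
```

```text
[ 0.45368728 -0.27645148  0.06805663] [[0.811, 0.585, 0.008], [0.585, -0.811, 0.001], [0.007, 0.004, -1.0]] 0.008126710904723361 [11.85873375  7.96503285  0.84007976] [ 1.65153483 -1.98583938  0.00360384] [ 0.63  0.53 -0.24  1.98  0.2   0.65 -0.68]
r,ang 0.10287814252676863 -145.03874022021142
4 [ 0.0004 -0.0072 -0.    ] 0.044
8 [ 0.0012 -0.0143 -0.0001] 0.089
12 [ 0.0026 -0.0214 -0.0001] 0.133
16 [ 0.0044 -0.0283 -0.0001] 0.178
```

View pics/w4.png

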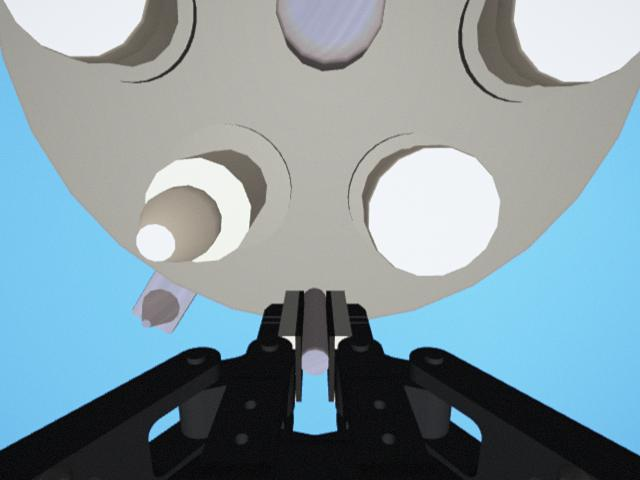

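The post is held between the pads, with its top at (315,362). The bottle tip is at (155,242) and the pointer cone apex at (146,323). The axis follows from the known carousel geometry.

```bash
cat > chk.py <<'E'
from h import *
def fit(c,b,t,p1=None,h=None):
    B=ray(c,*b,.108)[:2]; T=ray(c,*t,.027)[:2]; print("B",B,"T",T,"|BT|",np.hypot(*(B-T)))
    if p1:
        Q=ray(c,*p1,.08)[:2]; m=np.array([[-70,0],[-105*np.cos(np.pi/6),-105*.5]])/1000  # carousel frame: post1 30 deg ccw from -x
        v=Q-B; w=m[1]-m[0]; th=np.arctan2(v[1],v[0])-np.arctan2(w[1],w[0]); Rr=np.array([[np.cos(th),-np.sin(th)],[np.sin(th),np.cos(th)]])
        A=((B-Rr@m[0])+(Q-Rr@m[1]))/2; print("post",Q,"|BP|",np.hypot(*v),np.hypot(*w))
    else: A=ray(c,*h)[:2]
    a=lambda p:np.degrees(np.arctan2(*(p-A)[::-1]))
    print("A",A,"|AT|",np.hypot(*(T-A)),"|AB|",np.hypot(*(B-A)),"ang T,B",a(T),a(B),"need turn",(a(T)-a(B)+180)%360-180)
E
python3 - <<'E'
from chk import *
f=np.load("w4c.npz"); fit((f["K"],f["p"],f["M"]),(155,242),(146,323),p1=(315,362))
im=cv2.imread("pics/t3.png"); cv2.imwrite("pics/c2.png",cv2.resize(im[215:335,370:475],None,fx=5,fy=5,interpolation=2))
E
```

```text
B [ 0.4717924 -0.2233961] T [ 0.4001337  -0.22563978] |BT| 0.07169381476292405
post [ 0.45420732 -0.27681573] |BP| 0.056239598277557194 0.05651925834942238
A [ 0.54170428 -0.218969  ] |AT| 0.14172765136673898 |AB| 0.0700519083482504 ang T,B -177.30222859853984 -176.37663874473367 need turn -0.9255898538061729
```

View pics/c2.png

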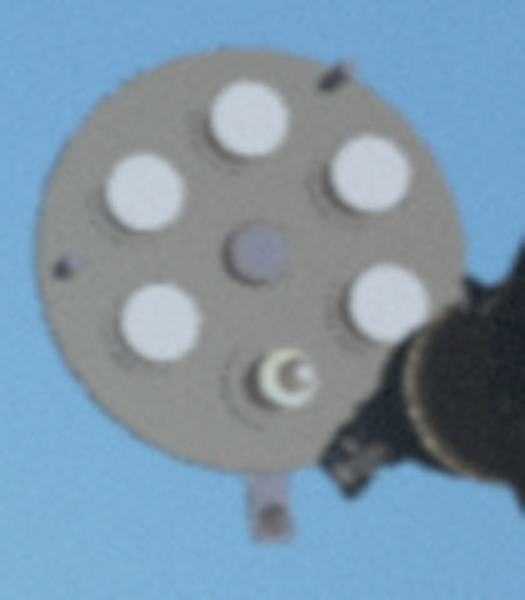

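```bash
python3 - <<'E'
from chk import *
c=cam("top"); fit(c,(431,289.8),(424.2,318.4),h=(420.0,267.6,.03)); fit(c,(431,289.8),(424.2,318.4),h=(421.6,265.4,.055))
s=sense(); print(s["time_s"],s["wrist_force"],s["dq"].round(3))
# local move for -1.5deg about A
A=np.array([.5417,-.219]); Rm=R.from_rotvec(s["orientation"]).as_matrix(); p=s["eef_pos"][:2]; r=np.radians(-1.5)
q=A+np.array([[np.cos(r),-np.sin(r)],[np.sin(r),np.cos(r)]])@(p-A); print((Rm.T@np.array([*(q-p),0])).round(4), (Rm.T@s["wrist_force"]).round(1))
E
```

```text
B [ 0.46713736 -0.22311806] T [ 0.3971856  -0.22004852] |BT| 0.07001907513061828
A [ 0.53391035 -0.21793983] |AT| 0.13674101743254918 |AB| 0.06697348111810576 ang T,B -179.11640433320824 -175.56560124460066 need turn -3.55080308860758
B [ 0.46713736 -0.22311806] T [ 0.3971856  -0.22004852] |BT| 0.07001907513061828
A [ 0.53662759 -0.21670604] |AT| 0.13948204615164828 |AB| 0.06978543000713004 ang T,B -178.62685979331815 -174.7281157659909 need turn -3.89874402732724
13.55 [11.3391711   8.5271404   0.82553331] [ 0.    -0.    -0.001  0.     0.    -0.001  0.   ]
[ 0.0002 -0.0027 -0.    ] [14.2 -0.3 -0.7]
```

{"method": "move_arm", "body": {"increments": [[0.02,-0.02,0,0,0,0.011,0],[0.03,-0.038,0,0,0,0.022,0],[0.03,-0.038,0,0,0,0.022,0],[0.03,-0.038,0,0,0,0.022,0],[0.03,-0.038,0,0,0,0.022,0],[0.03,-0.038,0,0,0,0.022,0],[0.03,-0.038,0,0,0,0.022,0],[0.03,-0.038,0,0,0,0.022,0]]}}

```text
time_s: 14.35
eef_pos: [0.4518, -0.2733, 0.068]
orientation: [3.004, 0.91, 0.008]
wrist_force: [4.8, 3.1, 6.9]
gripper_width: 0.0079
```

```bash
python3 plan.py | head -2; python3 - <<'E'
from h import *
im=cv2.imread("pics/t3.png"); t=cv2.resize(im[215:335,370:475],None,fx=3,fy=3,interpolation=2); w=cv2.imread("pics/w4.png")[150:400,60:360]
o=np.zeros((500,600+315,3),np.uint8); o[:,:600]=cv2.resize(w,None,fx=2,fy=2); o[:360,600:]=t
cv2.imwrite("pics/c3.png",cv2.resize(o,(800,437)))
s=sense(); b=cv2.absdiff(cv2.imread("pics/top0.png"),im).max(2); print([(n,int(np.percentile(b[v-12:v+12,u-12:u+12],95))) for n,u,v in(("drop",335,229),("dapp",337,295),("cup",161,277),("carton",172,235),("can",279,188),("lid",345,186),("tray",405,193),("paddle",222,290))])
E
```

```text
[ 0.45179332 -0.27334826  0.06800838] [[0.832, 0.555, 0.005], [0.555, -0.832, -0.001], [0.004, 0.004, -1.0]] 0.007892437038261493 [4.82070501 3.13068407 6.94266935] [ 0.6587067  -0.72407312  0.04352325] [ 0.61  0.52 -0.23  1.99  0.19  0.64 -0.72]
r,ang 0.10271620622114945 -147.06315943553727
[('drop', 17), ('dapp', 17), ('cup', 16), ('carton', 16), ('can', 14), ('lid', 14), ('tray', 15), ('paddle', 15)]
```

View pics/c3.png

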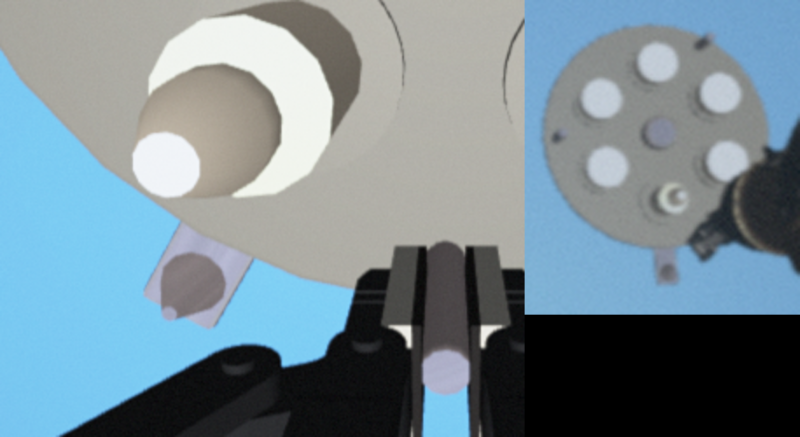

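```bash
python3 - <<'E'
from chk import *
f=np.load("w4c.npz"); fit((f["K"],f["p"],f["M"]),(154.9,244.9),(156.6,329),p1=(314.4,362))
E
```

```text
B [ 0.47149875 -0.22119754] T [ 0.39998423 -0.22576115] |BT| 0.07165998896523483
post [ 0.45229134 -0.27350116] |BP| 0.055718885910285496 0.05651925834942238
A [ 0.54161032 -0.21889994] |AT| 0.14179219025106618 |AB| 0.07014919926659208 ang T,B -177.2264198731954 -178.12305516103186 need turn 0.8966352878364603
```

```bash
python3 - <<'E'
from h import *
s=sense(); print(s["time_s"],s["gripper_width"],s["wrist_force"]); print(close_job())
E
```

```text
14.45 0.008207882062646941 [4.29388696 3.74722666 6.44091711]
the job is handed in; nothing more can be done
None
```

The job is handed in at about 14.5 s: the lever was pressed and has sprung back, and the tall bottle stands at the pointer with the gripper still holding the carousel. `close_job()` reports no verdict, so these are my own checks:

- **Lever:** I pressed the paddle with closed fingers until it stopped hard, at 60 N with the fingertips about 91 mm above the table. The scene camera then showed the paddle back at about 175 mm, its rest height.
- **Carousel:** I gripped post 1 and turned the carousel about 100° clockwise. At the end the fingers were still on the post (opening about 8 mm, wrist force about 9 N).
- **Bottle at the pointer:** The wrist camera put the bottle 0.9° past the pointer, about 1 mm sideways. The top camera measured it before the last 2° correction and implies about 1.8° short, about 2 mm. The two disagree by about 2.7°, but both are well inside the 8 mm allowed.
- **Other things on the table:** The top view at each bystander matched the starting picture to within image noise.

The wrist and top cameras also differed by about 5 to 8 mm on where the carousel axis is. The final alignment used measurements taken within a single view, so this did not matter.

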